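Clear the pile on the dressing table

TASK

Take the pile on the dressing table apart and put each thing in its own place: the white earbud case on the round charging pad, the green tin on the marble slab, the pink book on top of the dark wooden box and the navy book on the cork mat. Each should end up lying flat, the right way up, in the middle of its place, and the tin and the books squared up with it, long side along long side. Set things down rather than dropping them, let nothing fall off the pile, and leave the candle and the perfume bottle standing where they are.

Things in the scene. Friction and masses are not known exactly. Their poses are not given: they have to be found in the camera images.
- earbud_case: Loose white earbud charging case with rounded edges, 58 (x) x 44 (y) x 22 (z) mm, about 50 g; at the start it is the top of the pile, lying on the green tin. Origin: centre of its underside. z is up, x along its length.
- green_tin: Loose dark green metal tin with a brass line round it and a thin brass rectangle on its lid, closed, 82 (x) x 54 (y) x 18 (z) mm, about 70 g; at the start third from the bottom of the pile, on the pink book. Origin: centre of its underside. z is up, x along its length.
- pink_book: Loose small pink hardback with cream pages, rigid, stays closed, 104 (x) x 60 (y) x 18 (z) mm, about 90 g; at the start second from the bottom of the pile, on the navy book. Origin: centre of its underside. z is up, x along its length.
- navy_book: Loose small thick navy blue book with two thin gold lines on the cover and cream pages, rigid, stays closed, 128 (x) x 68 (y) x 24 (z) mm, about 170 g; at the start the bottom of the pile, on the table top. The pile's things lie nearly centred on one another and nearly parallel (0.1 rad). Origin: centre of its underside. z is up, x along its length.
- charging_pad: Fixed round grey wireless charging pad with a dark ring on its flat top, 104 mm across, top face 12 mm above its origin. Place of the earbud case, which may be turned any way on it. Origin: centre of its underside, on the table; z is up.
- marble_coaster: Fixed rectangular white marble slab, 116 (x) x 88 (y) mm, flat top 10 mm above its origin. Place of the green tin. Origin: centre of its underside. z is up, x along its length.
- keepsake_box: Fixed dark wooden keepsake box with a small brass clasp, shut (not to be opened), 136 (x) x 94 (y) mm, flat top 50 mm above its origin. Place of the pink book, on top of it. Origin: centre of its underside. z is up, x along its length.
- cork_mat: Fixed rectangular light brown cork mat, 156 (x) x 98 (y) mm, flat top 6 mm above its origin. Place of the navy book. Origin: centre of its underside. z is up, x along its length.
- candle: Loose candle in an amber glass jar, a bystander, 68 mm across, 70 mm high (77 with the wick), 280 g. Leave it alone. Origin: centre of its underside; z is up.
- perfume: Loose pale faceted glass perfume bottle with a brass cap, a bystander, 54 mm across, 70 mm high, 180 g. Leave it alone. Origin: centre of its underside; z is up.
Mind the look-alikes: they are no part of the job. What is meant by the pink_book is not red, and is the smaller of those in its own colour.

How it is judged:
By the outcome, as a careful person would: the job done as asked, in the order asked, and still so for the second after the job is handed in, with the robot touching nothing.
It also fails if it takes over 128 s, if anything falls off the work surface, if the arm or the gripper's body presses on something with over 40 N, if the wrist force passes 120 N, or if a joint passes its speed limit or range.

ROBOT

A 6-joint arm with a two-finger parallel gripper is mounted at the origin on the work surface. World frame = base frame: x ahead of the robot, y to its left, z up, the work surface at z = 0. Lengths are in m, angles in rad, forces in N, time in s.
With the tool pointing down it reaches from about 0.375 to 0.975 m from the base axis. Payload 3.8 kg.
Tool frame: the origin (TCP) lies at the very end of the fingers, on their centre line; the grasp point (between the pads) lies 19 mm behind it; z points along the fingers, y is the line along which they close (so a half turn about z gives the same grasp; the last joint's range is limited). The gripper opens to 85 mm and grips with 20 to 120 N. Pads are 22 mm wide; open, the fingers measure 114 mm over their backs; the gripper's body (76 mm by 85 mm) begins 54 mm behind the grasp point. The pads swing forward as they close: fully open they stand 13 mm farther back than shut.
Start: joints at [1.259, 0.264, 1.604, -0, 1.274, -0.037], TCP at [0.183, 0.65, 0.231] pointing down, gripper open.
Joint ranges: [-2.63, 2.63], [-0.94, 2.18], [0.31, 2.57], [-1.31, 4.45], [0, 2.66], [-2.55, 2.55]. Speed limits (rad/s): [2.57, 2.57, 3.14, 3.14, 3.14, 3.14].

INTERFACE

Orientations are given as a rotation vector (axis times angle).
In Python, from workcell import read_state, read_camera, calibration, finish_job gives the robot as it stands.
- The arm moves only by the tool step_arm, never from a script. Its argument "commands" is a list of rows, each an object of numbers: "fingers": the gripper's target within -1 to 1 (shut at 1, half-way at 0, fully open at -1); "dx", "dy", "dz": the shift along the tool's x, y, z in m; "roll": the turn about the tool's z in degrees. In form: [{"fingers": .., "dx": .., "dy": .., "dz": .., "roll": ..}, ...]. A call has 1 to 8 rows; each row is the pose to reach, as a shift and turn from the pose commanded when the call began, along the tool's axes at that moment; what a row does not reach only later rows make up. A row lasts 1/8 s, in which the tool goes at most 62.5 mm and 10.7 degrees, less where a joint would pass 70% of its speed; a pose out of reach is approached as far as the arm can. A call with a gripper value outside its range is refused whole. The fingers move at their own pace and stop on an object; "squeeze" is the grip in N (left out, the last holds). Time passes only in rows, so rows that repeat a pose let the fingers close. It gives the time, the measured TCP pose, the force, the opening and the grip force at its end, in the units of the state.
- read_state(): the state, without advancing time (a new reading comes with each control period).
- read_camera(name): name is "scene" or "side" or "wrist"; returns (picture, depth): 480x640x3 uint8, blue, green, red; 480x640 float32, m along the optical axis (not along the pixel's ray), 0 where there is no reading.
- calibration(name): a dict with "intrinsics" (3x3 intrinsics, pixels), "world_to_cam" (4x4, takes a point from world to camera coordinates). Camera axes: x right, y up, looking along -z (the intrinsics and any distortion apply to the point x, -y, -z); pixel columns grow to the right and rows downward; lengths in m; the calibration is good to about 2 mm. The wrist camera is an equidistant fisheye: a pixel r from the principal point sees the ray r / f radians off the axis. A picture is of the moment at which its call begins: read the wrist's pose just before it. calibration takes no time and is no camera call; for the wrist camera it gives the pose at the moment of the call.
- finish_job(): hands the job in; it is judged then, once.
The state is a dict: "time": time; "q": joint angles; "joint_vel": joint speeds; "joint_torque": joint torques, N m; "tool_pos": TCP position; "tcp_rot": TCP orientation; "wrist_force": force on the tool from outside, world axes, zero at the start; "torque": the same for the moment, N m; "width": opening from 0.0 (shut) to 1.0 (fully open); "grip_force": force on a finger pad.
Only numpy, scipy, OpenCV 4.12 (cv2) and the standard library are available. Lean on these libraries where they do the work, as an engineer would, in place of code of your own. Each camera call takes 0.05 s, during which the arm holds its last target. There are 200 camera calls.

## Working session

There is one attempt and no reset: what is moved stays moved. The work goes in short steps, Python scripts to look and compute and a tool call to move; the robot and the scene stay as the last step left them, time stands still between calls to the robot, and variables do not carry over. Pictures are saved under pics/ and viewed, at most 14 in all, crops included, and the job is handed in when it is done.

Besides the shell and the picture viewer there is one more tool, called after "Request:" as name(argument=value, ...) on one line, values as JSON. step_arm: Moves the arm, as the interface text tells. Its arguments: {"type":"object","properties":{"commands":{"type":"array","items":{"type":"object","properties":{"fingers":{"type":"number"},"dx":{"type":"number"},"dy":{"type":"number"},"dz":{"type":"number"},"roll":{"type":"number"}}}},"squeeze":{"type":"number"}},"required":["commands"]}

```bash
mkdir -p pics; ls
python3 - <<'E'
from workcell import *
import cv2,numpy as np
for n in ["scene","side"]:
    p,d=read_camera(n); cv2.imwrite(f"pics/{n}0.png",p); np.savez(f"pics/{n}0.npz",p=p,d=d)
    c=calibration(n); print(n,{k:np.round(v,3).tolist() if k!='x' else v for k,v in c.items()})
s=read_state(); print(s)
E
```

```text
pics
scene {'intrinsics': [[443.317, 0.0, 321.134], [0.0, 443.317, 237.512], [0.0, 0.0, 1.0]], 'world_to_cam': [[-0.718, 0.696, -0.014, 0.308], [-0.519, -0.522, 0.677, 0.177], [0.463, 0.493, 0.736, -1.241], [0.0, 0.0, 0.0, 1.0]]}
side {'intrinsics': [[497.704, 0.0, 315.77], [0.0, 497.704, 229.904], [0.0, 0.0, 1.0]], 'world_to_cam': [[0.75, -0.661, 0.003, -0.331], [0.455, 0.52, 0.723, -0.269], [-0.479, -0.541, 0.691, -1.012], [0.0, 0.0, 0.0, 1.0]]}
{'time': 0.1, 'q': array([ 1.25905693e+00,  2.64708273e-01,  1.60528615e+00, -1.85941029e-05,
        1.27371239e+00, -3.68695415e-02]), 'joint_vel': array([ 0.00100855, -0.00069713, -0.00558163,  0.00043782, -0.00166368,
       -0.0015836 ]), 'joint_torque': array([-3.18039440e-05, -5.16711831e+01, -3.68589163e+01, -9.67208734e-05,
        6.34057142e-03,  2.14924015e-06]), 'tool_pos': array([0.18298606, 0.64900786, 0.23003971]), 'tcp_rot': array([-0.43035005, -3.1116232 ,  0.00327506]), 'wrist_force': array([-0.11745642, -0.46888802,  0.06972619]), 'torque': array([-0.01435603,  0.04252559, -0.02448323]), 'grip_force': 0.0, 'width': 1.00651501859099}
```

View pics/scene0.png

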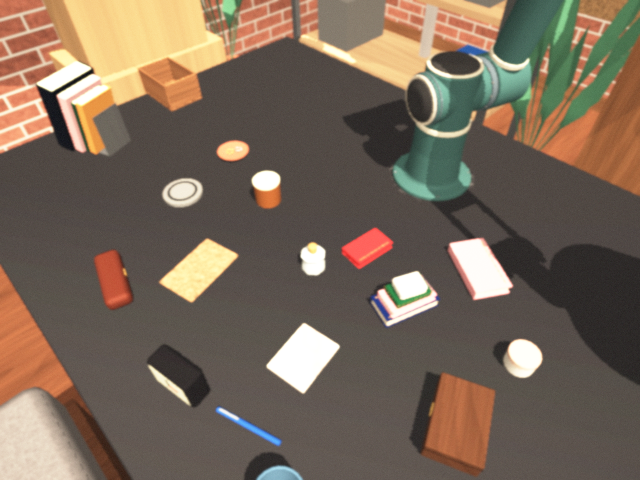

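View pics/side0.png

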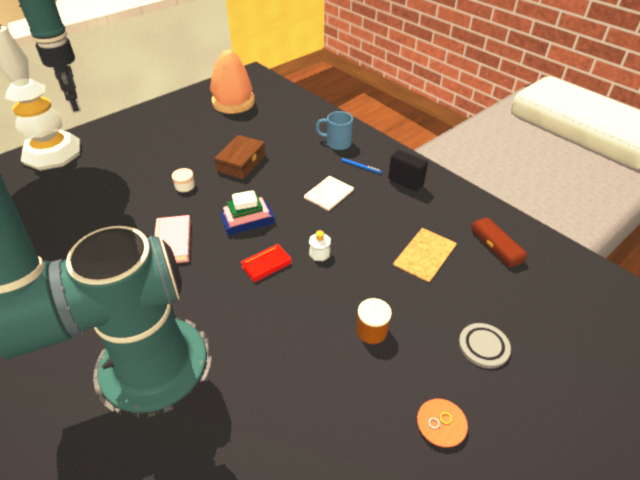

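The scene picture shows the pile at (405,297), with candidates as follows:
- **Pink book:** the pile's pink book at (405,300). The larger pink book at (480,268) and the red one at (367,248) are look-alikes.
- **White case:** at (410,285) on top of the pile. The white pot at (522,358) and the marble slab at (303,357) are also white.
- **Places:** marble slab (303,357), wooden box (460,422), cork mat (200,269), round grey pad (183,192). The orange dish at (233,150) is not a place.
- **Bystanders:** candle (267,188), perfume (313,258).

Next, measure these, with a close crop of the pile.

```bash
cat > h.py <<'E'
import cv2,numpy as np
from workcell import *
def cloud(n,p,d,c=None):
    c=c or calibration(n);K=np.array(c["intrinsics"]);T=np.linalg.inv(np.array(c["world_to_cam"]))
    v,u=np.mgrid[0:480,0:640]; x=(u-K[0,2]); y=(v-K[1,2])
    if n=="wrist":
        r=np.hypot(x,y)+1e-9; t=np.tan(np.minimum(r/K[0,0],1.4))/r; x,y=x*t,y*t
    else: x,y=x/K[0,0],y/K[1,1]
    P=np.stack([x*d,-y*d,-d],-1)@T[:3,:3].T+T[:3,3]
    P[d<=0]=np.nan
    return P
def rect(Q):
    """centre, (long,short), yaw of the long side from the xy points"""
    (c,(w,h),a)=cv2.minAreaRect((Q[:,:2]*1000).astype(np.float32))
    if w<h: w,h,a=h,w,a+90
    return np.round(c,1),np.round([w,h],1),round((a+90)%180-90,1)
E
python3 - <<'E'
from h import *
out={}
for n in ["scene","side"]:
    z=np.load(f"pics/{n}0.npz");p,d=z["p"],z["d"];P=cloud(n,p,d)
    px=dict(scene=dict(pile=(410,283),marble=(303,357),box=(460,415),cork=(200,269),pad=(183,192),candle=(267,182),perf=(313,262),red=(367,246),pink2=(480,266),pot=(522,350)),
     side=dict(pile=(245,200),marble=(330,193),box=(240,152),cork=(425,254),pad=(485,345),candle=(374,312),perf=(320,250),red=(266,262),pink2=(172,240),pot=(183,177)))[n]
    t=P[(P[...,2]<.02)&(abs(P[...,0])<1)&(abs(P[...,1])<1)&(P[...,2]>-.03)];print(n,"table z",np.median(t[:,2]),np.std(t[:,2]))
    for k,(u,v) in px.items(): print(k,np.round(np.nanmedian(P[v-1:v+2,u-1:u+2].reshape(-1,3),0),4))
    if n=="scene": cv2.imwrite("pics/pile.png",cv2.resize(p[260:335,355:455],(800,600),interpolation=cv2.INTER_CUBIC))
E
```

```text
scene table z -0.00018478450118886158 0.0033273471882098735
pile [0.3969 0.2243 0.0811]
marble [0.6355 0.1625 0.0094]
box [0.5321 0.4409 0.0489]
cork [ 0.6542 -0.1664  0.0052]
pad [ 0.541  -0.4152  0.0122]
candle [ 0.3951 -0.2302  0.0702]
perf [0.4754 0.0224 0.0422]
red [0.3399 0.0625 0.0184]
pink2 [0.2103 0.2826 0.0241]
pot [0.3441 0.4523 0.0413]
side table z -0.00036599198613307404 0.003595339821041358
pile [0.3883 0.2109 0.0798]
marble [0.6285 0.1516 0.0103]
box [0.5245 0.4314 0.0495]
cork [ 0.6494 -0.1715  0.0041]
pad [ 0.5357 -0.425   0.0125]
candle [ 0.3883 -0.2411  0.0681]
perf [ 0.4468 -0.0086  0.03  ]
red [0.3332 0.0554 0.0177]
pink2 [0.1982 0.2624 0.0239]
pot [0.3398 0.4457 0.0426]
```

View pics/pile.png

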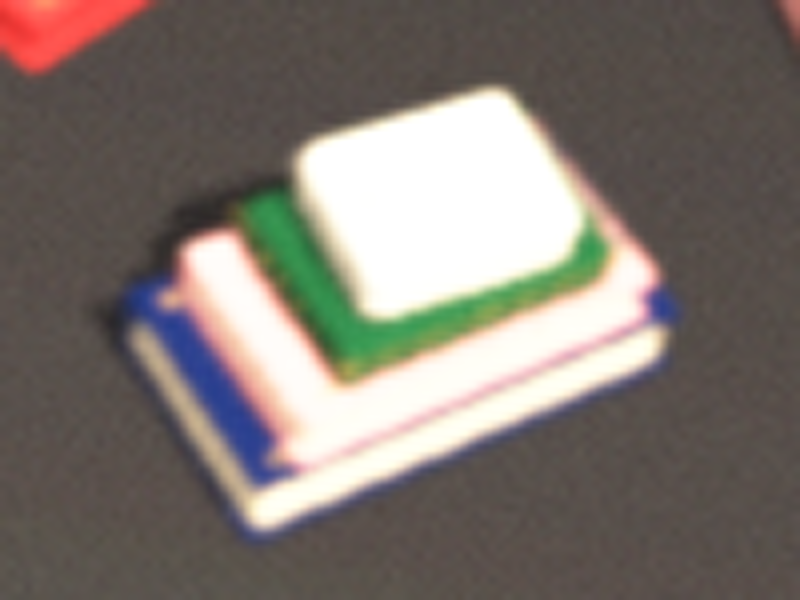

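The crop confirms white case, green tin, small pink book and navy book stacked in that order, at (405,297) in the scene picture. Next: fit the rectangles.

Run:
```python
from h import *
S=dict(case=(.39,.215,.06,.082),tin=(.39,.215,.07,.060),pink=(.39,.215,.08,.042),navy=(.39,.215,.09,.024),marble=(.632,.157,.09,.010),box=(.528,.436,.11,.050),cork=(.652,-.169,.11,.006),pad=(.538,-.42,.08,.012),candle=(.39,-.235,.06,.07),perf=(.455,.005,.06,.045))
for n in ["scene","side"]:
    z=np.load(f"pics/{n}0.npz");p,d=z["p"],z["d"];P=cloud(n,p,d)
    sat=cv2.cvtColor(p,cv2.COLOR_BGR2HSV)
    for k,(x,y,r,h) in S.items():
        m=(np.hypot(P[...,0]-x,P[...,1]-y)<r)&(abs(P[...,2]-h)<(.004 if h>.015 else .006))
        if k in("marble","cork","pad"): m&=sat[...,2]>90
        if k=="perf": m=(np.hypot(P[...,0]-x,P[...,1]-y)<r)&(P[...,2]>.008)
        m=cv2.morphologyEx(m.astype(np.uint8),cv2.MORPH_OPEN,np.ones((2,2))).astype(bool) 
        Q=P[m]
        print(n,k,len(Q),rect(Q),"z",np.round(np.median(Q[:,2]),4))
```

```text
scene case 471 (array([390.1, 226.4]), array([69.1, 45.7]), -20.4) z nan
scene tin 272 (array([389.7, 225.7]), array([91.8, 51.1]), -20.4) z 0.0587
scene pink 290 (array([403.9, 239. ]), array([123.4,  53.7]), -42.9) z 0.0413
scene navy 435 (array([390. , 226.2]), array([145.4,  64.7]), -22.4) z 0.0236
scene marble 2522 (array([632.1, 161.8]), array([118.6,  84.9]), 10.9) z nan
scene box 4641 (array([519.8, 445.1]), array([159.9, 102.2]), 24.5) z nan
scene cork 2466 (array([ 636.9, -160.9]), array([152.7, 151.6]), 36.7) z nan
scene pad 825 (array([ 534.2, -419.6]), array([96. , 89.1]), -55.3) z nan
scene candle 368 (array([ 360.1, -251. ]), array([128.6,  43.1]), 39.3) z nan
scene perf 537 (array([450.2,   0.9]), array([69., 47.]), 45.6) z nan
side case 232 (array([420.8, 259.3]), array([140. ,  55.2]), 56.4) z 0.081
side tin 195 (array([394.5, 219.1]), array([86.9, 54.5]), -17.1) z nan
side pink 206 (array([416.4, 207.5]), array([146.7,  65.2]), 19.8) z nan
side navy 266 (array([399.6, 221.1]), array([140.3,  83.1]), -14.0) z nan
side marble 870 (array([633.8, 158.9]), array([117.7,  91.9]), 16.6) z nan
side box 830 (array([558.1, 455.5]), array([192.2,  89.2]), 25.3) z nan
side cork 1922 (array([ 657.5, -170.1]), array([165.4,  93.9]), 14.5) z nan
side pad 1632 (array([ 538.8, -423.6]), array([98.8, 83.7]), -56.1) z nan
side candle 692 (array([ 405.1, -226.6]), array([111.6,  63.9]), 42.2) z nan
side perf 462 (array([474. ,  27.1]), array([102.6,  27. ]), 48.8) z nan
```

```bash
cat >> h.py <<'E'
from scipy.spatial.transform import Rotation as Rn
def tool():
    s=read_state(); return np.array(s["tool_pos"]),Rn.from_rotvec(s["tcp_rot"]).as_matrix()
def rectify(n,p,c,cx,cy,z,half=.1,res=.0005):
    """orthophoto of plane z; column grows with x, row grows with -y"""
    g=np.arange(-half,half,res);X,Y=np.meshgrid(cx+g,cy-g)
    W=np.array(c["world_to_cam"]);K=np.array(c["intrinsics"])
    Q=np.stack([X,Y,0*X+z],-1)@W[:3,:3].T+W[:3,3]; x,y,d=Q[...,0],-Q[...,1],-Q[...,2]
    if n=="wrist":
        r=np.hypot(x,y)+1e-12;t=np.arctan2(r,d)/r;u,v=K[0,0]*x*t+K[0,2],K[1,1]*y*t+K[1,2]
    else:u,v=K[0,0]*x/d+K[0,2],K[1,1]*y/d+K[1,2]
    return cv2.remap(p,u.astype(np.float32),v.astype(np.float32),cv2.INTER_LINEAR)
E
python3 - <<'E'
from h import *
c=calibration("wrist");t,R=tool();T=np.linalg.inv(c["world_to_cam"])
print(c["intrinsics"],"cam in tool",R.T@(T[:3,3]-t),"axis in tool",R.T@T[:3,:3]); print(R.round(3),t)
E
```

```text
[[371.64829954   0.         315.15621369]
 [  0.         371.64829954 238.84304922]
 [  0.           0.           1.        ]] cam in tool [ 0.07598596 -0.00132889 -0.14315742] axis in tool [[ 8.20742045e-04  9.54519095e-01  2.98148660e-01]
 [ 9.99998836e-01 -3.99854276e-04 -1.47266316e-03]
 [-1.28646909e-03  2.98149521e-01 -9.54518312e-01]]
[[-0.962  0.271 -0.001]
 [ 0.271  0.962 -0.002]
 [ 0.    -0.002 -1.   ]] [0.18298606 0.64900786 0.23003971]
```

Request:
step_arm(commands=[{"fingers": -1, "dx": -0.3, "dy": -0.34, "dz": 0}, {"fingers": -1, "dx": -0.3, "dy": -0.34, "dz": 0}, {"fingers": -1, "dx": -0.3, "dy": -0.34, "dz": 0}, {"fingers": -1, "dx": -0.3, "dy": -0.34, "dz": 0}, {"fingers": -1, "dx": -0.3, "dy": -0.34, "dz": 0}, {"fingers": -1, "dx": -0.3, "dy": -0.34, "dz": 0}, {"fingers": -1, "dx": -0.3, "dy": -0.34, "dz": 0}, {"fingers": -1, "dx": -0.3, "dy": -0.34, "dz": 0}])

```text
invalid input
```

Request:
step_arm(commands=[{"fingers": -1.0, "dx": -0.3, "dy": -0.34, "dz": 0.0, "roll": 0.0}, {"fingers": -1.0, "dx": -0.3, "dy": -0.34, "dz": 0.0, "roll": 0.0}, {"fingers": -1.0, "dx": -0.3, "dy": -0.34, "dz": 0.0, "roll": 0.0}, {"fingers": -1.0, "dx": -0.3, "dy": -0.34, "dz": 0.0, "roll": 0.0}, {"fingers": -1.0, "dx": -0.3, "dy": -0.34, "dz": 0.0, "roll": 0.0}, {"fingers": -1.0, "dx": -0.3, "dy": -0.34, "dz": 0.0, "roll": 0.0}, {"fingers": -1.0, "dx": -0.3, "dy": -0.34, "dz": 0.0, "roll": 0.0}, {"fingers": -1.0, "dx": -0.3, "dy": -0.34, "dz": 0.0, "roll": 0.0}])

```text
time: 1.1
tool_pos: [0.3803, 0.2381, 0.231]
tcp_rot: [-0.437, -3.111, 0.001]
wrist_force: [-0.6, 0.5, 1.0]
width: 0.998
grip_force: 0.0
```

Run:
```python
from h import *
c=calibration("wrist");p,d=read_camera("wrist");np.savez("pics/w1.npz",p=p,d=d,W=c["world_to_cam"],K=c["intrinsics"])
f=lambda z:rectify("wrist",p,c,.39,.22,z,.1,.0005)
a=np.hstack([f(.082),f(.060)]);b=np.hstack([f(.042),f(.024)])
o=np.vstack([a,b]);cv2.imwrite("pics/w1r.png",cv2.resize(o,(600,600),interpolation=cv2.INTER_AREA));print(tool())
```

```text
(array([0.38060009, 0.23805886, 0.23100115]), array([[-9.61494085e-01,  2.74825545e-01,  2.12048926e-04],
       [ 2.74825042e-01,  9.61493343e-01, -1.32206362e-03],
       [-5.67220485e-04, -1.21287999e-03, -9.99999104e-01]]))
```

View pics/w1r.png

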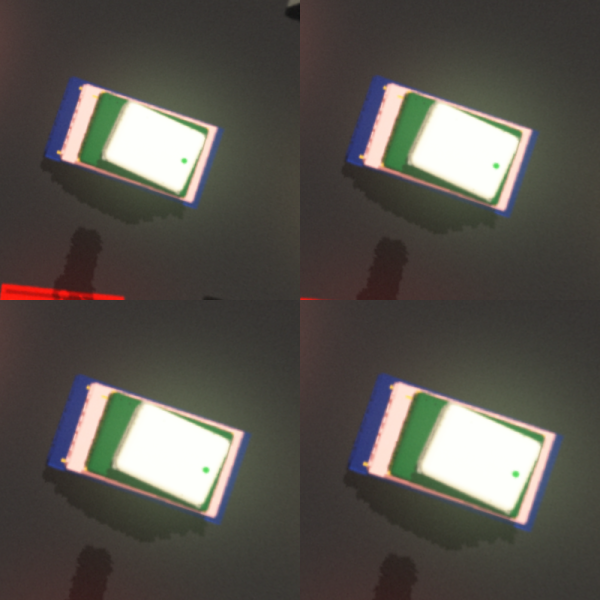

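The rectified views (planes 82, 60, 42, 24 mm) show all four clearly. The navy and pink left ends stick out on the left, and the case is turned a bit. Now fit by colour.

```bash
cat >> h.py <<'E'
H=dict(white=((0,0,200),(180,45,255)),green=((40,70,30),(90,255,255)),pink=((150,15,140),(180,120,255)),navy=((105,90,40),(135,255,255)))
def fit(n,p,c,cx,cy,z,lo,hi,half=.1,pic=None):
    o=rectify(n,p,c,cx,cy,z,half); m=cv2.inRange(cv2.cvtColor(o,cv2.COLOR_BGR2HSV),np.array(lo),np.array(hi))
    m=cv2.morphologyEx(m,cv2.MORPH_OPEN,np.ones((5,5)))
    k,l,s,_=cv2.connectedComponentsWithStats(m); m=np.isin(l,[i for i in range(1,k) if s[i,4]>60])
    v,u=np.nonzero(m); Q=np.stack([cx-half+u*.0005,cy+half-v*.0005],-1)
    if pic: cv2.imwrite(pic,o)
    return rect(Q)
E
python3 - <<'E'
from h import *
z=np.load("pics/w1.npz");c=dict(world_to_cam=z["W"],intrinsics=z["K"])
for k,h in dict(white=.08,green=.060,pink=.042,navy=.024).items(): print(k,fit("wrist",z["p"],c,.39,.22,h,*H[k]))
z=np.load("pics/scene0.npz");c=calibration("scene")
for k,h in dict(white=.08,green=.060,pink=.042,navy=.024).items(): print(k,fit("scene",z["p"],c,.39,.22,h,*H[k]))
E
```

```text
white (array([383.4, 224.7]), array([91.3, 51.4]), -18.1)
green (array([391.3, 221.3]), array([81. , 52.3]), -19.3)
pink (array([0., 0.]), array([0., 0.]), 0.0)
navy (array([392.9, 218.8]), array([130. ,  68.8]), -19.1)
white (array([377.5, 250.6]), array([210.9,  92. ]), -19.1)
green (array([397.7, 221.8]), array([81.1, 58.9]), -20.6)
pink (array([411.8, 255. ]), array([114.2,  10.7]), -15.6)
navy (array([396.2, 217. ]), array([133. ,  66.7]), -20.7)
```

Run:
```python
from h import *
z=np.load("pics/w1.npz");c=dict(world_to_cam=z["W"],intrinsics=z["K"]);p=z["p"]
o=rectify("wrist",p,c,.39,.22,.078);hsv=cv2.cvtColor(o,cv2.COLOR_BGR2HSV)
for v,u in [(200,220),(200,130),(200,108),(180,120)]: print(hsv[v,u],end=" ")
print(fit("wrist",p,c,.39,.22,.078,(0,0,180),(180,18,255)))
o=rectify("wrist",p,c,.39,.22,.042);hsv=cv2.cvtColor(o,cv2.COLOR_BGR2HSV)
print(hsv[200:290:15,120])
print("pink",fit("wrist",p,c,.39,.22,.042,(0,15,190),(20,90,255)),fit("wrist",p,c,.39,.22,.042,(0,20,180),(180,90,255)))
```

```text
[ 40   3 255] [ 62 126 130] [ 19 108 137] [ 59 109 110] (array([394.9, 222.3]), array([55.4, 40.5]), -24.9)
[[ 23 105 121]
 [ 57 120 102]
 [  6 109 190]
 [ 23  52  59]
 [ 25  50  56]
 [ 24  51  50]]
pink (array([392. , 220.5]), array([106.3,  59.8]), -18.1) (array([392.3, 220.5]), array([107. ,  60.9]), -18.4)
```

Request:
step_arm(commands=[{"fingers": -1, "dx": -0.018, "dy": -0.0115, "dz": 0.04, "roll": 9}, {"fingers": -1, "dx": -0.018, "dy": -0.0115, "dz": 0.09, "roll": 9}, {"fingers": -1, "dx": -0.018, "dy": -0.0115, "dz": 0.13, "roll": 9}, {"fingers": -1, "dx": -0.018, "dy": -0.0115, "dz": 0.155, "roll": 9}, {"fingers": -1, "dx": -0.018, "dy": -0.0115, "dz": 0.168, "roll": 9}, {"fingers": -1, "dx": -0.018, "dy": -0.0115, "dz": 0.168, "roll": 9}], squeeze=25)

```text
time: 1.9
tool_pos: [0.393, 0.2256, 0.0626]
tcp_rot: [-0.671, -3.067, 0.002]
wrist_force: [-0.6, -0.1, -0.1]
width: 1.005
grip_force: 0.0
```

Request:
step_arm(commands=[{"fingers": -1, "dx": -0.002, "dy": -0.0025, "dz": 0.001, "roll": 0}, {"fingers": 0, "dx": -0.002, "dy": -0.0025, "dz": 0.001, "roll": 0}, {"fingers": 1, "dx": -0.002, "dy": -0.0025, "dz": 0.001, "roll": 0}, {"fingers": 1, "dx": -0.002, "dy": -0.0025, "dz": 0.001, "roll": 0}, {"fingers": 1, "dx": -0.002, "dy": -0.0025, "dz": 0.001, "roll": 0}, {"fingers": 1, "dx": -0.002, "dy": -0.0025, "dz": 0.001, "roll": 0}])

```text
time: 2.65
tool_pos: [0.3953, 0.2222, 0.0631]
tcp_rot: [0.673, 3.068, 0.001]
wrist_force: [-1.1, -1.5, 6.3]
width: 0.507
grip_force: 27.0
```

Request:
step_arm(commands=[{"fingers": 1, "dx": 0, "dy": 0, "dz": -0.01, "roll": 0}, {"fingers": 1, "dx": 0, "dy": 0, "dz": -0.03, "roll": 0}, {"fingers": 1, "dx": 0, "dy": 0, "dz": -0.08, "roll": 0}, {"fingers": 1, "dx": 0, "dy": 0, "dz": -0.13, "roll": 0}, {"fingers": 1, "dx": 0, "dy": 0, "dz": -0.15, "roll": 0}, {"fingers": 1, "dx": 0, "dy": 0, "dz": -0.15, "roll": 0}])

```text
time: 3.4
tool_pos: [0.3958, 0.2226, 0.2145]
tcp_rot: [0.672, 3.065, 0.004]
wrist_force: [0.1, 0.4, -1.8]
width: 0.505
grip_force: 26.3
```

Run:
```python
from h import *
c=calibration("wrist");p,d=read_camera("wrist");np.savez("pics/w2.npz",p=p,d=d,W=c["world_to_cam"],K=c["intrinsics"])
cv2.imwrite("pics/w2.png",p)
for k,h in dict(green=.060,navy=.024).items(): print(k,fit("wrist",p,c,.39,.22,h,*H[k]))
z=np.load("pics/scene0.npz");print(tool()[0],tool()[1][:,:2].round(3).tolist(),read_state()["width"])
# places: coarse from scene + side
for n in ["scene","side"]:
    z=np.load(f"pics/{n}0.npz");c=calibration(n)
    for k,(x,y,h) in dict(marble=(.632,.158,.01),box=(.525,.44,.05),cork=(.652,-.169,.006),pad=(.538,-.42,.012)).items():
        print(n,k,fit(n,z["p"],c,x,y,h,(0,0,95) if k!="box" else (0,90,45),(180,255,255),.12,f"pics/{n}_{k}.png"))
```

```text
green (array([385.7, 223.1]), array([68.4, 52.4]), -19.7)
navy (array([338. , 237.8]), array([68.6, 12.6]), 71.7)
[0.3947113  0.22204032 0.21262354] [[-0.908, 0.419], [0.419, 0.908], [-0.001, 0.001]] 0.5102622820264219
scene marble (array([657.8, 160. ]), array([236. , 187.5]), -90.0)
scene box (array([541.5, 444.3]), array([153. , 100.8]), 24.0)
scene cork (array([ 653.8, -169.5]), array([168.7, 114.8]), 13.0)
scene pad (array([ 540.2, -418.2]), array([126.5, 114.5]), -90.0)
side marble (array([594. , 144.2]), array([226. , 120.7]), 22.2)
side box (array([514.6, 417. ]), array([193.5, 133.3]), 24.3)
side cork (array([ 650.7, -169.6]), array([169.4, 105.8]), 13.0)
side pad (array([ 535. , -421.5]), array([114., 107.]), 0.0)
```

View pics/w2.png

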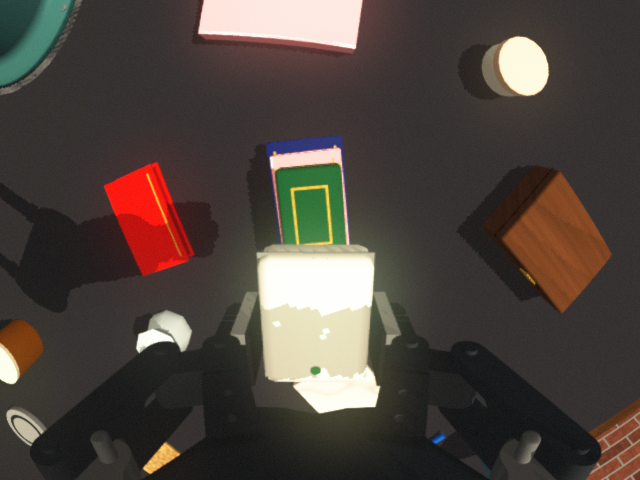

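The picture shows the case held straight at (317,310), with the tin, pink and navy undisturbed at (315,190). On the way to the pad I'll look at the marble and the cork from above.

Request:
step_arm(commands=[{"fingers": 1, "dx": -0.318, "dy": 0.043, "dz": 0, "roll": 0}, {"fingers": 1, "dx": -0.318, "dy": 0.043, "dz": 0, "roll": 0}, {"fingers": 1, "dx": -0.318, "dy": 0.043, "dz": 0, "roll": 0}, {"fingers": 1, "dx": -0.318, "dy": 0.043, "dz": 0, "roll": 0}, {"fingers": 1, "dx": -0.318, "dy": 0.043, "dz": 0, "roll": 0}, {"fingers": 1, "dx": -0.318, "dy": 0.043, "dz": 0, "roll": 0}, {"fingers": 1, "dx": -0.318, "dy": 0.043, "dz": 0, "roll": 0}])

```text
time: 4.32
tool_pos: [0.7002, 0.1275, 0.2092]
tcp_rot: [-0.673, -3.063, 0.002]
wrist_force: [0.2, 1.1, -1.4]
width: 0.509
grip_force: 26.3
```

```bash
cat > snap.py <<'E'
import sys
from h import *
n,cx,cy,z,half,lo,hi=sys.argv[1],*map(float,sys.argv[2:6]),eval(sys.argv[6]),eval(sys.argv[7])
c=calibration("wrist");p,d=read_camera("wrist");np.savez(f"pics/{n}.npz",p=p,d=d,W=c["world_to_cam"],K=c["intrinsics"])
print(fit("wrist",p,c,cx,cy,z,lo,hi,half,f"pics/{n}_r.png"));cv2.imwrite(f"pics/{n}.png",p)
t,R=tool();print(t.round(4),"x",R[:2,0].round(3),"y",R[:2,1].round(3),read_state()["width"])
E
python3 snap.py marble .632 .158 .01 .1 "(0,0,130)" "(180,70,255)"
```

```text
(array([653. , 126.6]), array([161.2, 147.6]), -80.0)
[0.6997 0.128  0.2101] x [-0.908  0.419] y [0.419 0.908] 0.5107249149619852
```

Request:
step_arm(commands=[{"fingers": 1, "dx": -0.154, "dy": -0.29, "dz": 0, "roll": 0}, {"fingers": 1, "dx": -0.154, "dy": -0.29, "dz": 0, "roll": 0}, {"fingers": 1, "dx": -0.154, "dy": -0.29, "dz": 0, "roll": 0}, {"fingers": 1, "dx": -0.154, "dy": -0.29, "dz": 0, "roll": 0}, {"fingers": 1, "dx": -0.154, "dy": -0.29, "dz": 0, "roll": 0}, {"fingers": 1, "dx": -0.154, "dy": -0.29, "dz": 0, "roll": 0}, {"fingers": 1, "dx": -0.154, "dy": -0.29, "dz": 0, "roll": 0}])

```text
time: 5.25
tool_pos: [0.7188, -0.1996, 0.2124]
tcp_rot: [-0.675, -3.068, -0.001]
wrist_force: [0.3, 2.0, 0.3]
width: 0.507
grip_force: 26.3
```

```bash
python3 snap.py cork .652 -.169 .006 .12 "(10,60,70)" "(35,255,255)"
```

```text
(array([ 656.4, -168.9]), array([220.3, 170.1]), 5.4)
[ 0.7192 -0.1983  0.2124] x [-0.908  0.418] y [0.418 0.908] 0.5093635446103313
```

Request:
step_arm(commands=[{"fingers": 1, "dx": -0.004, "dy": -0.278, "dz": 0, "roll": 0}, {"fingers": 1, "dx": -0.004, "dy": -0.278, "dz": 0, "roll": 0}, {"fingers": 1, "dx": -0.004, "dy": -0.278, "dz": 0, "roll": 0}, {"fingers": 1, "dx": -0.004, "dy": -0.278, "dz": 0, "roll": 0}, {"fingers": 1, "dx": -0.004, "dy": -0.278, "dz": 0, "roll": 0}, {"fingers": 1, "dx": -0.004, "dy": -0.278, "dz": 0, "roll": 0}, {"fingers": 1, "dx": -0.004, "dy": -0.278, "dz": 0, "roll": 0}])

```text
time: 6.18
tool_pos: [0.6083, -0.4516, 0.2123]
tcp_rot: [0.67, 3.069, 0.002]
wrist_force: [0.1, 0.1, -0.5]
width: 0.513
grip_force: 26.3
```

```bash
python3 snap.py pad .538 -.42 .012 .1 "(0,0,90)" "(180,70,255)"
python3 - <<'E'
import cv2,numpy as np
a=[cv2.resize(cv2.imread(f"pics/{k}_r.png"),(400,300) if 0 else (300,300)) for k in("marble","cork","pad")]
w=cv2.resize(cv2.imread("pics/cork.png"),(400,300))
w=w[:,50:350]
cv2.imwrite("pics/places.png",np.vstack([np.hstack(a[:2]),np.hstack([a[2],w])]))
E
```

```text
(array([ 573.7, -441.4]), array([185.1, 104.8]), -27.4)
[ 0.6085 -0.4515  0.2123] x [-0.909  0.416] y [0.416 0.909] 0.5083958619109976
```

View pics/places.png

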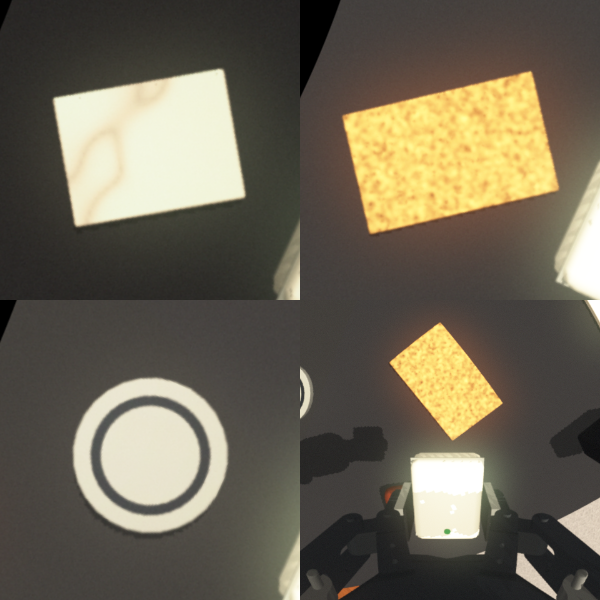

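The places are clean in the rectified views: marble centred about (150,148), cork about (451,152), pad about (151,455). Now fit the central component only.

```bash
cat >> h.py <<'E'
def central(o,cx,cy,half,t):
    m=(o.max(2)>t).astype(np.uint8); m=cv2.morphologyEx(m,cv2.MORPH_CLOSE,np.ones((25,25)));m=cv2.morphologyEx(m,cv2.MORPH_OPEN,np.ones((9,9)))
    _,l=cv2.connectedComponents(m); n=len(o)//2; v,u=np.nonzero(l==l[n,n])
    Q=np.stack([cx-half+u*.0005,cy+half-v*.0005],-1); return rect(Q),(Q.mean(0)*1000).round(1)
E
python3 - <<'E'
from h import *
for k,a in dict(marble=(.632,.158,.1),cork=(.652,-.169,.12),pad=(.538,-.42,.1)).items():
    for t in (110,150): print(k,central(cv2.imread(f"pics/{k}_r.png"),*a,t))
z=np.load("pics/w2.npz");c=dict(world_to_cam=z["W"],intrinsics=z["K"])
rb=rectify("wrist",z["p"],c,.53,.44,.05,.12);cv2.imwrite("pics/box_r.png",rb)
m=cv2.inRange(cv2.cvtColor(rb,cv2.COLOR_BGR2HSV),np.array((0,90,75)),np.array((25,255,255)))
print(central(cv2.merge([m]*3),.53,.44,.12,110))
E
```

```text
marble ((array([631.4, 159.7]), array([116.8,  88.8]), 9.9), array([631.4, 159.8]))
marble ((array([631.4, 159.7]), array([116. ,  87.8]), 9.8), array([631.4, 159.8]))
cork ((array([ 668.7, -197.2]), array([205.5, 182.5]), 0.0), array([ 676.5, -183.5]))
cork ((array([ 652.4, -170.9]), array([157.1,  99.1]), 13.2), array([ 652.5, -170.9]))
pad ((array([ 538.2, -423.2]), array([103.5, 103.5]), -90.0), array([ 538.1, -423.2]))
pad ((array([ 538.2, -423.2]), array([102.5, 102.5]), -90.0), array([ 538.1, -423.2]))
((array([532. , 441.2]), array([136.7,  98.5]), 24.4), array([531.1, 442.9]))
```

Request:
step_arm(commands=[{"fingers": 1, "dx": 0.0555, "dy": -0.003, "dz": 0.03, "roll": 0}, {"fingers": 1, "dx": 0.0755, "dy": -0.0035, "dz": 0.08, "roll": 0}, {"fingers": 1, "dx": 0.0755, "dy": -0.0035, "dz": 0.13, "roll": 0}, {"fingers": 1, "dx": 0.0755, "dy": -0.0035, "dz": 0.165, "roll": 0}, {"fingers": 1, "dx": 0.0755, "dy": -0.0035, "dz": 0.185, "roll": 0}, {"fingers": 1, "dx": 0.0755, "dy": -0.0035, "dz": 0.19, "roll": 0}, {"fingers": 1, "dx": 0.0755, "dy": -0.0035, "dz": 0.192, "roll": 0}, {"fingers": 1, "dx": 0.0755, "dy": -0.0035, "dz": 0.193, "roll": 0}])

```text
time: 7.22
tool_pos: [0.5385, -0.4266, 0.0212]
tcp_rot: [0.672, 3.066, -0.002]
wrist_force: [0.1, -0.5, 0.2]
width: 0.51
grip_force: 26.3
```

Request:
step_arm(commands=[{"fingers": 1, "dx": 0.001, "dy": 0.0025, "dz": 0.002, "roll": 0}, {"fingers": 1, "dx": 0.001, "dy": 0.0025, "dz": 0.003, "roll": 0}, {"fingers": 1, "dx": 0.001, "dy": 0.0025, "dz": 0.004, "roll": 0}, {"fingers": 1, "dx": 0.001, "dy": 0.0025, "dz": 0.005, "roll": 0}])

```text
time: 7.72
tool_pos: [0.5373, -0.4231, 0.0152]
tcp_rot: [0.673, 3.069, 0.0]
wrist_force: [-2.2, 2.2, 8.7]
width: 0.508
grip_force: 27.3
```

Request:
step_arm(commands=[{"fingers": -0.2, "dx": 0, "dy": 0, "dz": 0, "roll": 0}, {"fingers": -0.6, "dx": 0, "dy": 0, "dz": 0, "roll": 0}, {"fingers": -1, "dx": 0, "dy": 0, "dz": 0, "roll": 0}, {"fingers": -1, "dx": 0, "dy": 0, "dz": 0, "roll": 0}, {"fingers": -1, "dx": 0, "dy": 0, "dz": -0.05, "roll": 0}, {"fingers": -1, "dx": 0, "dy": 0, "dz": -0.11, "roll": 0}, {"fingers": -1, "dx": 0, "dy": 0, "dz": -0.17, "roll": 0}, {"fingers": -1, "dx": -0.02, "dy": 0, "dz": -0.2, "roll": 0}])

```text
time: 8.72
tool_pos: [0.5563, -0.4324, 0.2197]
tcp_rot: [0.673, 3.063, -0.005]
wrist_force: [-0.1, -1.5, -0.3]
width: 1.004
grip_force: 0.0
```

Run:
```python
from h import *
c=calibration("wrist");p,d=read_camera("wrist")
o=rectify("wrist",p,c,.538,-.423,.034,.1)
print(fit("wrist",p,c,.538,-.423,.03,(0,0,252),(180,18,255),.1)); 
cv2.imwrite("pics/padcase.png",np.hstack([o,rectify("wrist",p,c,.538,-.423,.012,.1)]));print(tool()[0],tool()[1][:2].round(3))
```

```text
(array([ 536.7, -422.9]), array([57. , 43.5]), -25.0)
[ 0.56021003 -0.43446512  0.2235818 ] [[-0.908  0.419  0.011]
 [ 0.418  0.908 -0.009]]
```

View pics/padcase.png

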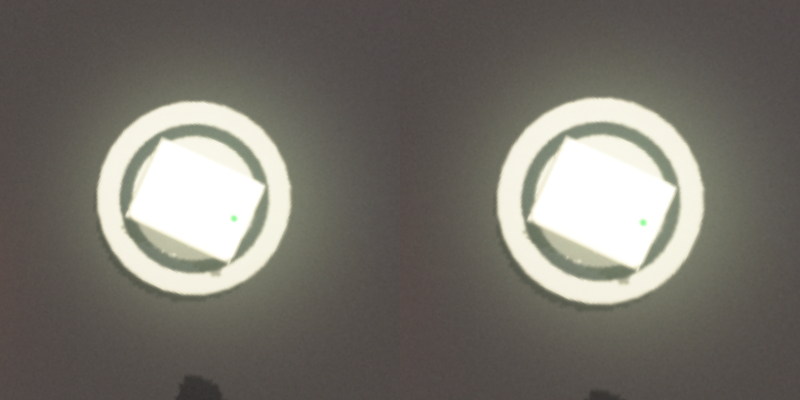

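The case sits centred on the pad (right view, about (600,202)). Back to the pile for the tin.

Request:
step_arm(commands=[{"fingers": -1, "dx": 0.3, "dy": 0.38, "dz": 0, "roll": 0}, {"fingers": -1, "dx": 0.3, "dy": 0.38, "dz": 0, "roll": 0}, {"fingers": -1, "dx": 0.3, "dy": 0.38, "dz": 0, "roll": 0}, {"fingers": -1, "dx": 0.3, "dy": 0.38, "dz": 0, "roll": 0}, {"fingers": -1, "dx": 0.3, "dy": 0.38, "dz": 0, "roll": 0}, {"fingers": -1, "dx": 0.3, "dy": 0.38, "dz": 0, "roll": 0}, {"fingers": -1, "dx": 0.3, "dy": 0.38, "dz": 0, "roll": 0}, {"fingers": -1, "dx": 0.3, "dy": 0.38, "dz": 0, "roll": 0}])

```text
time: 9.78
tool_pos: [0.4408, 0.0414, 0.2139]
tcp_rot: [-0.672, -3.069, -0.001]
wrist_force: [1.3, -0.1, 0.4]
width: 1.002
grip_force: 0.0
```

Request:
step_arm(commands=[{"fingers": -1, "dx": 0.119, "dy": 0.147, "dz": 0, "roll": -5.5}, {"fingers": -1, "dx": 0.119, "dy": 0.147, "dz": 0, "roll": -5.5}, {"fingers": -1, "dx": 0.119, "dy": 0.147, "dz": 0, "roll": -5.5}, {"fingers": -1, "dx": 0.119, "dy": 0.147, "dz": 0, "roll": -5.5}, {"fingers": -1, "dx": 0.119, "dy": 0.147, "dz": 0, "roll": -5.5}])

```text
time: 10.4
tool_pos: [0.3951, 0.2225, 0.2138]
tcp_rot: [-0.523, -3.098, 0.002]
wrist_force: [1.2, -0.4, 0.5]
width: 0.996
grip_force: 0.0
```

```bash
cat > pile.py <<'E'
from h import *
import sys
c=calibration("wrist");p,d=read_camera("wrist");np.savez(f"pics/{sys.argv[1]}.npz",p=p,d=d,W=c["world_to_cam"],K=c["intrinsics"])
for k,h in dict(green=.060,navy=.024).items(): print(k,fit("wrist",p,c,.39,.22,h,*H[k]))
print("pink",fit("wrist",p,c,.39,.22,.042,(0,20,180),(180,90,255)))
t=np.mean([read_state()["tool_pos"] for _ in range(5)],0);R=tool()[1];print(t.round(4),R[:2,:2].round(4).tolist(),"yangle",np.degrees(np.arctan2(R[1,1],R[0,1])).round(2))
E
python3 pile.py w3
```

```text
green (array([391.5, 221.1]), array([80.5, 52.5]), -19.6)
navy (array([393.4, 218.5]), array([129.4,  68.7]), -19.2)
pink (array([393. , 221.1]), array([106.1,  58.8]), -18.5)
[0.3955 0.2218 0.2139] [[-0.9441, 0.3297], [0.3297, 0.9441]] yangle 70.75
```

Request:
step_arm(commands=[{"fingers": -1, "dx": 0.0035, "dy": -0.002, "dz": 0.05, "roll": 0}, {"fingers": -1, "dx": 0.0035, "dy": -0.002, "dz": 0.1, "roll": 0}, {"fingers": -1, "dx": 0.0035, "dy": -0.002, "dz": 0.14, "roll": 0}, {"fingers": -1, "dx": 0.0035, "dy": -0.002, "dz": 0.16, "roll": 0}, {"fingers": -1, "dx": 0.0035, "dy": -0.002, "dz": 0.168, "roll": 0}, {"fingers": -1, "dx": 0.0035, "dy": -0.002, "dz": 0.168, "roll": 0}, {"fingers": -1, "dx": 0.0035, "dy": -0.002, "dz": 0.168, "roll": 0}])

```text
time: 11.32
tool_pos: [0.3928, 0.222, 0.0475]
tcp_rot: [0.526, 3.095, 0.002]
wrist_force: [0.4, 0.6, -0.1]
width: 0.999
grip_force: 0.0
```

Request:
step_arm(commands=[{"fingers": 0, "dx": 0, "dy": 0, "dz": 0, "roll": 0}, {"fingers": 1, "dx": 0, "dy": 0, "dz": 0, "roll": 0}, {"fingers": 1, "dx": 0, "dy": 0, "dz": 0, "roll": 0}, {"fingers": 1, "dx": 0, "dy": 0, "dz": 0, "roll": 0}, {"fingers": 1, "dx": 0, "dy": 0, "dz": 0, "roll": 0}])

```text
time: 11.95
tool_pos: [0.3922, 0.2224, 0.0472]
tcp_rot: [0.524, 3.096, 0.001]
wrist_force: [-1.0, -0.7, 6.0]
width: 0.622
grip_force: 27.0
```

Request:
step_arm(commands=[{"fingers": 1, "dx": 0, "dy": 0, "dz": -0.01, "roll": 0}, {"fingers": 1, "dx": 0, "dy": 0, "dz": -0.03, "roll": 0}, {"fingers": 1, "dx": 0, "dy": 0, "dz": -0.07, "roll": 0}, {"fingers": 1, "dx": 0, "dy": 0, "dz": -0.11, "roll": 0}, {"fingers": 1, "dx": -0.05, "dy": 0.004, "dz": -0.12, "roll": -10}, {"fingers": 1, "dx": -0.1, "dy": 0.008, "dz": -0.12, "roll": -20}, {"fingers": 1, "dx": -0.16, "dy": 0.013, "dz": -0.12, "roll": -29.3}, {"fingers": 1, "dx": -0.22, "dy": 0.018, "dz": -0.12, "roll": -29.3}])

```text
time: 12.95
tool_pos: [0.6066, 0.166, 0.1666]
tcp_rot: [-0.278, 3.129, 0.0]
wrist_force: [-0.1, 0.7, -0.5]
width: 0.629
grip_force: 26.6
```

```bash
cat > pos.py <<'E'
from h import *
import sys
s=[read_state() for _ in range(5)];t=np.mean([a["tool_pos"] for a in s],0);R=tool()[1]
print(t.round(4),"yang",np.degrees(np.arctan2(R[1,1],R[0,1])).round(2),s[-1]["width"],s[-1]["wrist_force"].round(1))
if len(sys.argv)>3:
    x,y,z,a=map(float,sys.argv[1:5]);D=np.array([x,y,z])-t;print("cmd dx,dy,dz",(R.T@D).round(4),"roll",round(-((a-np.degrees(np.arctan2(R[1,1],R[0,1])))),2))
E
python3 pos.py .6314 .1597 .0152 99.8
```

```text
[0.6066 0.166  0.1666] yang 100.15 0.6287800160208359 [-0.1  0.7 -0.5]
cmd dx,dy,dz [-0.0233 -0.0106  0.1514] roll 0.35
```

Request:
step_arm(commands=[{"fingers": 1, "dx": -0.0233, "dy": -0.0106, "dz": 0.03, "roll": 0.3}, {"fingers": 1, "dx": -0.0233, "dy": -0.0106, "dz": 0.08, "roll": 0.3}, {"fingers": 1, "dx": -0.0233, "dy": -0.0106, "dz": 0.12, "roll": 0.3}, {"fingers": 1, "dx": -0.0233, "dy": -0.0106, "dz": 0.14, "roll": 0.3}, {"fingers": 1, "dx": -0.0233, "dy": -0.0106, "dz": 0.144, "roll": 0.3}, {"fingers": 1, "dx": -0.0233, "dy": -0.0106, "dz": 0.144, "roll": 0.3}])

```text
time: 13.7
tool_pos: [0.6311, 0.1604, 0.0237]
tcp_rot: [-0.267, 3.128, 0.0]
wrist_force: [-0.2, -0.5, 0.1]
width: 0.623
grip_force: 26.6
```

```bash
python3 pos.py .6314 .1597 .0152 99.8
```

```text
[0.6311 0.1604 0.0237] yang 99.77 0.6234444712200524 [-0.2 -0.5  0.1]
cmd dx,dy,dz [-0.0002 -0.0008  0.0085] roll -0.03
```

Request:
step_arm(commands=[{"fingers": 1, "dx": 0, "dy": -0.0005, "dz": 0.003, "roll": 0}, {"fingers": 1, "dx": 0, "dy": -0.0005, "dz": 0.005, "roll": 0}, {"fingers": 1, "dx": 0, "dy": -0.0005, "dz": 0.006, "roll": 0}, {"fingers": 1, "dx": 0, "dy": -0.0005, "dz": 0.007, "roll": 0}, {"fingers": 1, "dx": 0, "dy": -0.0005, "dz": 0.0075, "roll": 0}, {"fingers": 1, "dx": 0, "dy": -0.0005, "dz": 0.008, "roll": 0}])

```text
time: 14.45
tool_pos: [0.6301, 0.1595, 0.0153]
tcp_rot: [0.267, -3.13, 0.0]
wrist_force: [-3.7, -1.8, 8.7]
width: 0.621
grip_force: 27.6
```

Contact; release and retreat, looking back.

Request:
step_arm(commands=[{"fingers": 0, "dx": 0, "dy": 0, "dz": 0, "roll": 0}, {"fingers": -0.6, "dx": 0, "dy": 0, "dz": 0, "roll": 0}, {"fingers": -1, "dx": 0, "dy": 0, "dz": 0, "roll": 0}, {"fingers": -1, "dx": 0, "dy": 0, "dz": 0, "roll": 0}, {"fingers": -1, "dx": 0, "dy": 0, "dz": -0.05, "roll": 0}, {"fingers": -1, "dx": 0, "dy": 0, "dz": -0.11, "roll": 0}, {"fingers": -1, "dx": 0, "dy": 0, "dz": -0.17, "roll": 0}, {"fingers": -1, "dx": 0, "dy": 0, "dz": -0.19, "roll": 0}])

```text
time: 15.45
tool_pos: [0.6328, 0.1601, 0.2101]
tcp_rot: [-0.266, 3.122, 0.002]
wrist_force: [1.2, 0.5, 0.6]
width: 1.002
grip_force: 0.0
```

```bash
python3 - <<'E'
from h import *
c=calibration("wrist");p,d=read_camera("wrist")
print(fit("wrist",p,c,.631,.16,.028,*H["green"],.1)); o=rectify("wrist",p,c,.631,.16,.01,.1);print(central(o,.631,.16,.1,130))
E
python3 pos.py .3945 .2205 .2 71.5
```

```text
(array([629.6, 158.5]), array([81. , 52.8]), 9.6)
((array([631.1, 160. ]), array([118.5,  90.5]), 9.9), array([631.2, 160. ]))
[0.6331 0.1602 0.211 ] yang 99.76 1.0025934767318472 [ 1.4 -0.4  1.8]
cmd dx,dy,dz [0.225  0.0998 0.0089] roll 28.26
```

Request:
step_arm(commands=[{"fingers": -1, "dx": 0.225, "dy": 0.1, "dz": 0.005, "roll": 28.3}, {"fingers": -1, "dx": 0.225, "dy": 0.1, "dz": 0.005, "roll": 28.3}, {"fingers": -1, "dx": 0.225, "dy": 0.1, "dz": 0.005, "roll": 28.3}, {"fingers": -1, "dx": 0.225, "dy": 0.1, "dz": 0.005, "roll": 28.3}, {"fingers": -1, "dx": 0.225, "dy": 0.1, "dz": 0.005, "roll": 28.3}, {"fingers": -1, "dx": 0.225, "dy": 0.1, "dz": 0.005, "roll": 28.3}])

```text
time: 16.25
tool_pos: [0.3912, 0.2198, 0.1983]
tcp_rot: [-0.505, -3.1, 0.001]
wrist_force: [-0.2, 0.3, -0.0]
width: 1.0
grip_force: 0.0
```

```bash
python3 pile.py w4; python3 pos.py .3930 .2208 .029 71.6
python3 - <<'E'
from h import *
z=np.load("pics/w4.npz");c=dict(world_to_cam=z["W"],intrinsics=z["K"]);p=z["p"]
a=cv2.resize(p,(640,480))[:, :];r=rectify("wrist",p,c,.39,.22,.042,.08);b=rectify("wrist",p,c,.53,.44,.05,.12)
cv2.imwrite("pics/w4v.png",np.hstack([cv2.resize(r,(400,400)),cv2.resize(b,(400,400))]))
E
```

```text
green (array([0., 0.]), array([0., 0.]), 0.0)
navy (array([393.3, 218.7]), array([129.2,  68.6]), -19.0)
pink (array([392.5, 220.3]), array([106.3,  61.2]), -18.2)
[0.3919 0.2198 0.1986] [[-0.9481, 0.3181], [0.3181, 0.9481]] yangle 71.45
[0.3919 0.2198 0.1986] yang 71.45 0.997972681005201 [-0.4 -0.5  0.1]
cmd dx,dy,dz [-0.0007  0.0014  0.1696] roll -0.15
```

View pics/w4v.png

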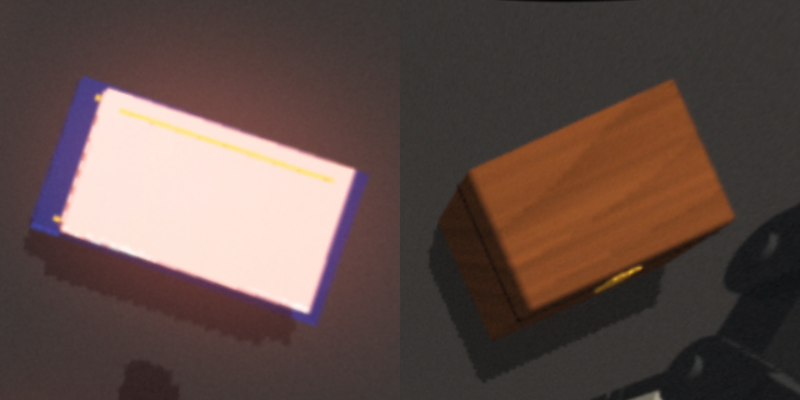

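The picture shows the pink book clear on the navy (left), and the box top centred at about (602,194) in the right view.

Request:
step_arm(commands=[{"fingers": -1, "dx": -0.0005, "dy": 0.001, "dz": 0.05, "roll": -0.2}, {"fingers": -1, "dx": -0.0005, "dy": 0.001, "dz": 0.1, "roll": -0.2}, {"fingers": -1, "dx": -0.0005, "dy": 0.001, "dz": 0.14, "roll": -0.2}, {"fingers": -1, "dx": -0.0005, "dy": 0.001, "dz": 0.16, "roll": -0.2}, {"fingers": -1, "dx": -0.0005, "dy": 0.001, "dz": 0.1695, "roll": -0.2}, {"fingers": -1, "dx": -0.0005, "dy": 0.001, "dz": 0.1695, "roll": -0.2}, {"fingers": -1, "dx": -0.0005, "dy": 0.001, "dz": 0.1695, "roll": -0.2}])

```text
time: 17.18
tool_pos: [0.3935, 0.2212, 0.0308]
tcp_rot: [0.501, 3.1, 0.002]
wrist_force: [-0.1, 0.4, 0.2]
width: 1.006
grip_force: 0.0
```

Request:
step_arm(commands=[{"fingers": 0, "dx": 0, "dy": 0, "dz": 0, "roll": 0}, {"fingers": 1, "dx": 0, "dy": 0, "dz": 0, "roll": 0}, {"fingers": 1, "dx": 0, "dy": 0, "dz": 0, "roll": 0}, {"fingers": 1, "dx": 0, "dy": 0, "dz": 0, "roll": 0}, {"fingers": 1, "dx": 0, "dy": 0, "dz": 0, "roll": 0}], squeeze=30)

```text
time: 17.8
tool_pos: [0.393, 0.2211, 0.031]
tcp_rot: [0.5, 3.1, 0.001]
wrist_force: [-0.3, -0.4, 5.1]
width: 0.685
grip_force: 32.4
```

```bash
python3 pos.py .531 .443 .2 114
```

```text
[0.393  0.2211 0.031 ] yang 71.67 0.6853173351457242 [-0.3 -0.4  5.1]
cmd dx,dy,dz [-0.0615  0.2542 -0.1686] roll -42.33
```

Request:
step_arm(commands=[{"fingers": 1, "dx": 0, "dy": 0, "dz": -0.01, "roll": 0}, {"fingers": 1, "dx": 0, "dy": 0, "dz": -0.03, "roll": 0}, {"fingers": 1, "dx": 0, "dy": 0, "dz": -0.08, "roll": 0}, {"fingers": 1, "dx": 0, "dy": 0, "dz": -0.13, "roll": 0}, {"fingers": 1, "dx": 0, "dy": 0, "dz": -0.17, "roll": 0}])

```text
time: 18.42
tool_pos: [0.3923, 0.2209, 0.2025]
tcp_rot: [0.5, 3.1, 0.002]
wrist_force: [0.2, 0.5, -2.1]
width: 0.686
grip_force: 33.1
```

Request:
step_arm(commands=[{"fingers": 1, "dx": -0.02, "dy": 0.045, "dz": -0.01, "roll": -8}, {"fingers": 1, "dx": -0.04, "dy": 0.09, "dz": -0.02, "roll": -16}, {"fingers": 1, "dx": -0.06, "dy": 0.14, "dz": -0.02, "roll": -24}, {"fingers": 1, "dx": -0.08, "dy": 0.19, "dz": -0.02, "roll": -32}, {"fingers": 1, "dx": -0.1, "dy": 0.24, "dz": -0.02, "roll": -40}, {"fingers": 1, "dx": -0.117, "dy": 0.29, "dz": -0.02, "roll": -42.3}, {"fingers": 1, "dx": -0.117, "dy": 0.304, "dz": -0.02, "roll": -42.3}, {"fingers": 1, "dx": -0.117, "dy": 0.304, "dz": -0.02, "roll": -42.3}])

```text
time: 19.42
tool_pos: [0.5982, 0.4729, 0.2191]
tcp_rot: [0.653, -3.071, 0.001]
wrist_force: [-0.6, -0.4, -2.0]
width: 0.689
grip_force: 33.1
```

```bash
python3 - <<'E'
from h import *
c=calibration("wrist");p,d=read_camera("wrist");np.savez("pics/w5.npz",p=p,d=d,W=c["world_to_cam"],K=c["intrinsics"])
o=rectify("wrist",p,c,.531,.443,.05,.12)
m=cv2.inRange(cv2.cvtColor(o,cv2.COLOR_BGR2HSV),np.array((0,90,75)),np.array((25,255,255)));print(central(cv2.merge([m]*3),.531,.443,.12,110))
cv2.imwrite("pics/w5v.png",np.hstack([cv2.resize(o,(400,400)),cv2.resize(p,(533,400))[:,66:466]]))
E
python3 pos.py .531 .443 .057 114
```

```text
((array([572.3, 462. ]), array([225.4, 151.7]), 24.2), array([567.3, 462.4]))
[0.598  0.472  0.2194] yang 113.97 0.6927590811766126 [-0.9 -0.7 -0.7]
cmd dx,dy,dz [0.0728 0.0008 0.1625] roll -0.03
```

View pics/w5v.png

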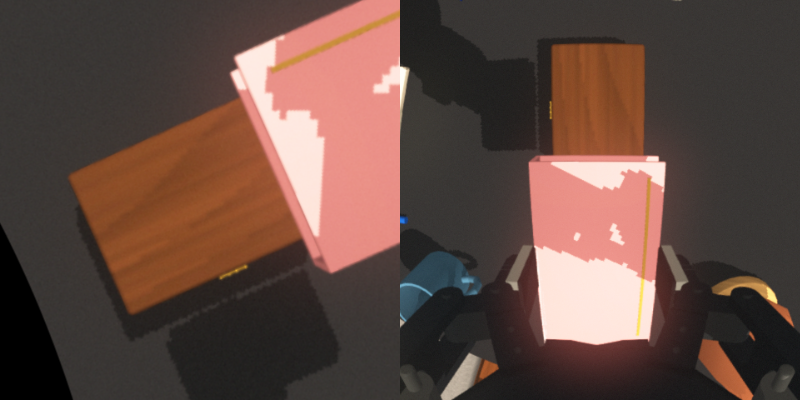

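Run:
```python
from h import *
for n in ("w4","w5","w2"):
    z=np.load(f"pics/{n}.npz");c=dict(world_to_cam=z["W"],intrinsics=z["K"])
    o=rectify("wrist",z["p"],c,.531,.443,.05,.12);hsv=cv2.cvtColor(o,cv2.COLOR_BGR2HSV)
    # coordinates in the box frame (yaw 24)
    g=(np.arange(480)*.0005-.12);X,Y=np.meshgrid(g,-g);a=np.radians(24.1);u=X*np.cos(a)+Y*np.sin(a);v=-X*np.sin(a)+Y*np.cos(a)
    V=hsv[...,2].astype(float)
    prof=lambda k,l,lo,hi:[ (round(b*1000),int(np.median(V[(abs(k-b)<.0008)&(l>lo)&(l<hi)]))) for b in np.r_[-.080:-.055:.003,.055:.080:.003]]
    print(n,"u",prof(u,v,-.03,.03)); 
    print(n,"v",[(round(b*1000),int(np.median(V[(abs(v-b)<.0008)&(u>-.05)&(u<-.01)]))) for b in np.r_[-.060:-.036:.002,.036:.060:.002]])
```

```text
w4 u [(-80, 50), (-77, 36), (-74, 50), (-71, 50), (-68, 76), (-65, 122), (-62, 136), (-59, 136), (-56, 137), (55, 138), (58, 138), (61, 139), (64, 137), (67, 108), (70, 59), (73, 56), (76, 56), (79, 56)]
w4 v [(-60, 34), (-58, 34), (-56, 35), (-54, 38), (-52, 46), (-50, 44), (-48, 45), (-46, 77), (-44, 121), (-42, 130), (-40, 130), (-38, 129), (36, 136), (38, 137), (40, 140), (42, 143), (44, 142), (46, 116), (48, 60), (50, 56), (52, 57), (54, 57), (56, 57), (58, 57)]
w5 u [(-80, 60), (-77, 60), (-74, 55), (-71, 41), (-68, 46), (-65, 128), (-62, 135), (-59, 136), (-56, 137), (55, 254), (58, 254), (61, 254), (64, 254), (67, 254), (70, 254), (73, 254), (76, 254), (79, 241)]
w5 v [(-60, 46), (-58, 39), (-56, 39), (-54, 40), (-52, 40), (-50, 40), (-48, 41), (-46, 81), (-44, 128), (-42, 131), (-40, 131), (-38, 129), (36, 135), (38, 138), (40, 141), (42, 141), (44, 140), (46, 120), (48, 64), (50, 62), (52, 62), (54, 62), (56, 62), (58, 61)]
w2 u [(-80, 47), (-77, 41), (-74, 46), (-71, 47), (-68, 70), (-65, 118), (-62, 131), (-59, 131), (-56, 131), (55, 132), (58, 133), (61, 133), (64, 132), (67, 104), (70, 56), (73, 54), (76, 54), (79, 54)]
w2 v [(-60, 33), (-58, 33), (-56, 34), (-54, 34), (-52, 40), (-50, 41), (-48, 42), (-46, 75), (-44, 115), (-42, 125), (-40, 125), (-38, 124), (36, 131), (38, 132), (40, 136), (42, 137), (44, 135), (46, 111), (48, 57), (50, 54), (52, 54), (54, 54), (56, 54), (58, 54)]
```

Request:
step_arm(commands=[{"fingers": 1, "dx": 0.05, "dy": 0.001, "dz": 0.02, "roll": 0}, {"fingers": 1, "dx": 0.0723, "dy": 0.001, "dz": 0.06, "roll": 0}, {"fingers": 1, "dx": 0.0723, "dy": 0.001, "dz": 0.11, "roll": 0}, {"fingers": 1, "dx": 0.0723, "dy": 0.001, "dz": 0.14, "roll": 0}, {"fingers": 1, "dx": 0.0723, "dy": 0.001, "dz": 0.153, "roll": 0}, {"fingers": 1, "dx": 0.0723, "dy": 0.001, "dz": 0.153, "roll": 0}, {"fingers": 1, "dx": 0.0723, "dy": 0.001, "dz": 0.153, "roll": 0}])

```text
time: 20.35
tool_pos: [0.5336, 0.4447, 0.0691]
tcp_rot: [-0.651, 3.07, 0.002]
wrist_force: [-0.3, 0.4, -1.4]
width: 0.692
grip_force: 33.1
```

```bash
python3 pos.py .5315 .443 .057 114.1
```

```text
[0.5336 0.4447 0.0691] yang 113.94 0.6915975799367994 [-0.3  0.4 -1.4]
cmd dx,dy,dz [ 0.0027 -0.0007  0.0121] roll -0.16
```

Request:
step_arm(commands=[{"fingers": 1, "dx": 0.002, "dy": -0.0007, "dz": 0.004, "roll": -0.1}, {"fingers": 1, "dx": 0.002, "dy": -0.0007, "dz": 0.007, "roll": -0.1}, {"fingers": 1, "dx": 0.002, "dy": -0.0007, "dz": 0.009, "roll": -0.1}, {"fingers": 1, "dx": 0.002, "dy": -0.0007, "dz": 0.01, "roll": -0.1}, {"fingers": 1, "dx": 0.002, "dy": -0.0007, "dz": 0.011, "roll": -0.1}, {"fingers": 1, "dx": 0.002, "dy": -0.0007, "dz": 0.0115, "roll": -0.1}])

```text
time: 21.1
tool_pos: [0.5308, 0.4426, 0.0571]
tcp_rot: [0.655, -3.072, 0.0]
wrist_force: [-5.1, -3.7, 10.3]
width: 0.69
grip_force: 34.2
```

Request:
step_arm(commands=[{"fingers": 0, "dx": 0, "dy": 0, "dz": 0, "roll": 0}, {"fingers": -0.6, "dx": 0, "dy": 0, "dz": 0, "roll": 0}, {"fingers": -1, "dx": 0, "dy": 0, "dz": 0, "roll": 0}, {"fingers": -1, "dx": 0, "dy": 0, "dz": 0, "roll": 0}, {"fingers": -1, "dx": 0, "dy": 0, "dz": -0.05, "roll": 0}, {"fingers": -1, "dx": 0, "dy": 0, "dz": -0.1, "roll": 0}, {"fingers": -1, "dx": 0, "dy": 0, "dz": -0.15, "roll": 0}, {"fingers": -1, "dx": 0, "dy": 0, "dz": -0.17, "roll": 0}])

```text
time: 22.1
tool_pos: [0.5325, 0.4438, 0.2298]
tcp_rot: [-0.653, 3.067, 0.004]
wrist_force: [0.1, 0.7, -0.1]
width: 1.003
grip_force: 0.0
```

```bash
python3 - <<'E'
from h import *
c=calibration("wrist");p,d=read_camera("wrist");cv2.imwrite("pics/w6.png",p)
print(fit("wrist",p,c,.5315,.443,.068,(0,20,180),(180,110,255),.1),fit("wrist",p,c,.5315,.443,.068,(0,0,170),(180,130,255),.09))
o=rectify("wrist",p,c,.5315,.443,.05,.12);cv2.imwrite("pics/w6v.png",np.hstack([cv2.resize(o,(400,400)),cv2.resize(p,(533,400))[:,66:466]]))
E
python3 pos.py .3933 .2187 .2 71
```

```text
(array([530.5, 441.5]), array([106. ,  61.2]), 23.9) (array([530.5, 441.5]), array([106.6,  61.5]), 24.0)
[0.5328 0.4441 0.2312] yang 114.06 0.9998630487035953 [0.3 1.1 1.7]
cmd dx,dy,dz [ 0.2196 -0.149   0.0292] roll 43.06
```

View pics/w6v.png

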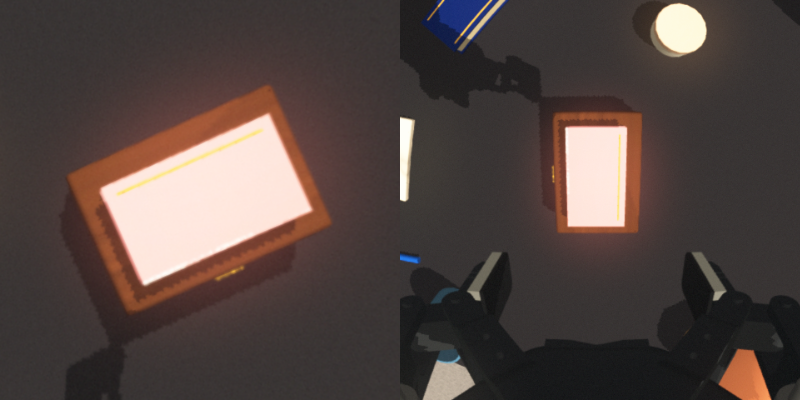

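The pink book lies squared and centred on the box (about (207,198) in the rectified view). Now the navy book.

Request:
step_arm(commands=[{"fingers": -1, "dx": 0.22, "dy": -0.149, "dz": 0.03, "roll": 43}, {"fingers": -1, "dx": 0.22, "dy": -0.149, "dz": 0.03, "roll": 43}, {"fingers": -1, "dx": 0.22, "dy": -0.149, "dz": 0.03, "roll": 43}, {"fingers": -1, "dx": 0.22, "dy": -0.149, "dz": 0.03, "roll": 43}, {"fingers": -1, "dx": 0.22, "dy": -0.149, "dz": 0.03, "roll": 43}, {"fingers": -1, "dx": 0.22, "dy": -0.149, "dz": 0.03, "roll": 43}, {"fingers": -1, "dx": 0.22, "dy": -0.149, "dz": 0.03, "roll": 43}])

```text
time: 23.02
tool_pos: [0.3919, 0.2179, 0.1955]
tcp_rot: [0.515, 3.098, 0.002]
wrist_force: [0.1, 0.0, -0.5]
width: 0.996
grip_force: 0.0
```

```bash
python3 pile.py w7; python3 pos.py .3933 .2187 .009 71
```

```text
green (array([0., 0.]), array([0., 0.]), 0.0)
navy (array([393.5, 218.5]), array([130.5,  69.7]), -19.0)
pink (array([0., 0.]), array([0., 0.]), 0.0)
[0.3919 0.2181 0.1957] [[-0.9462, 0.3236], [0.3236, 0.9462]] yangle 71.12
[0.3919 0.2181 0.1957] yang 71.12 0.9982390463856357 [-0.1  0.1  0. ]
cmd dx,dy,dz [-0.001   0.0008  0.1867] roll 0.12
```

Request:
step_arm(commands=[{"fingers": -1, "dx": -0.001, "dy": 0.0005, "dz": 0.05, "roll": 0.1}, {"fingers": -1, "dx": -0.001, "dy": 0.0005, "dz": 0.1, "roll": 0.1}, {"fingers": -1, "dx": -0.001, "dy": 0.0005, "dz": 0.145, "roll": 0.1}, {"fingers": -1, "dx": -0.001, "dy": 0.0005, "dz": 0.175, "roll": 0.1}, {"fingers": -1, "dx": -0.001, "dy": 0.0005, "dz": 0.185, "roll": 0.1}, {"fingers": -1, "dx": -0.001, "dy": 0.0005, "dz": 0.19, "roll": 0.1}, {"fingers": -1, "dx": -0.001, "dy": 0.0005, "dz": 0.19, "roll": 0.1}])

```text
time: 23.95
tool_pos: [0.393, 0.2178, 0.0061]
tcp_rot: [0.519, 3.097, 0.002]
wrist_force: [0.3, 0.1, 0.1]
width: 1.0
grip_force: 0.0
```

Request:
step_arm(commands=[{"fingers": 0, "dx": 0, "dy": 0, "dz": 0, "roll": 0}, {"fingers": 1, "dx": 0, "dy": 0, "dz": 0, "roll": 0}, {"fingers": 1, "dx": 0, "dy": 0, "dz": 0, "roll": 0}, {"fingers": 1, "dx": 0, "dy": 0, "dz": 0, "roll": 0}, {"fingers": 1, "dx": 0, "dy": 0, "dz": 0, "roll": 0}], squeeze=40)

```text
time: 24.58
tool_pos: [0.3933, 0.2179, 0.007]
tcp_rot: [0.52, 3.096, 0.004]
wrist_force: [-1.5, 0.1, 6.7]
width: 0.785
grip_force: 45.6
```

```bash
python3 pos.py .6524 -.1709 .15 103.2
```

```text
[0.3933 0.2179 0.007 ] yang 70.94 0.7848709149008548 [-1.5  0.1  6.7]
cmd dx,dy,dz [-0.3722 -0.2825 -0.1429] roll -32.26
```

Request:
step_arm(commands=[{"fingers": 1, "dx": 0, "dy": 0, "dz": -0.01, "roll": 0}, {"fingers": 1, "dx": 0, "dy": 0, "dz": -0.03, "roll": 0}, {"fingers": 1, "dx": 0, "dy": 0, "dz": -0.08, "roll": 0}, {"fingers": 1, "dx": 0, "dy": 0, "dz": -0.13, "roll": 0}, {"fingers": 1, "dx": 0, "dy": 0, "dz": -0.17, "roll": 0}, {"fingers": 1, "dx": 0, "dy": 0, "dz": -0.17, "roll": 0}])

```text
time: 25.32
tool_pos: [0.3943, 0.2181, 0.1797]
tcp_rot: [0.519, 3.091, 0.008]
wrist_force: [0.7, 0.6, -3.0]
width: 0.781
grip_force: 46.3
```

Request:
step_arm(commands=[{"fingers": 1, "dx": -0.047, "dy": -0.035, "dz": 0, "roll": -4}, {"fingers": 1, "dx": -0.094, "dy": -0.07, "dz": 0, "roll": -8}, {"fingers": 1, "dx": -0.14, "dy": -0.106, "dz": 0, "roll": -12}, {"fingers": 1, "dx": -0.186, "dy": -0.14, "dz": 0, "roll": -16}, {"fingers": 1, "dx": -0.233, "dy": -0.176, "dz": 0, "roll": -20}, {"fingers": 1, "dx": -0.28, "dy": -0.21, "dz": 0, "roll": -24}, {"fingers": 1, "dx": -0.326, "dy": -0.247, "dz": 0, "roll": -28}, {"fingers": 1, "dx": -0.372, "dy": -0.282, "dz": 0, "roll": -32.3}])

```text
time: 26.32
tool_pos: [0.6507, -0.1724, 0.1726]
tcp_rot: [0.365, -3.117, -0.003]
wrist_force: [1.0, 0.7, -2.4]
width: 0.782
grip_force: 46.3
```

```bash
python3 pos.py .6524 -.1709 .013 103.2
```

```text
[ 0.6507 -0.1724  0.1726] yang 103.37 0.7816259360104233 [ 1.   0.7 -2.4]
cmd dx,dy,dz [-0.0026  0.0007  0.1596] roll 0.17
```

Request:
step_arm(commands=[{"fingers": 1, "dx": -0.002, "dy": 0.001, "dz": 0.04, "roll": 0.1}, {"fingers": 1, "dx": -0.002, "dy": 0.001, "dz": 0.09, "roll": 0.1}, {"fingers": 1, "dx": -0.002, "dy": 0.001, "dz": 0.13, "roll": 0.1}, {"fingers": 1, "dx": -0.002, "dy": 0.001, "dz": 0.145, "roll": 0.1}, {"fingers": 1, "dx": -0.002, "dy": 0.001, "dz": 0.151, "roll": 0.1}, {"fingers": 1, "dx": -0.002, "dy": 0.001, "dz": 0.151, "roll": 0.1}, {"fingers": 1, "dx": -0.002, "dy": 0.001, "dz": 0.151, "roll": 0.1}])

```text
time: 27.2
tool_pos: [0.6548, -0.1699, 0.0265]
tcp_rot: [-0.36, 3.117, -0.002]
wrist_force: [0.1, 0.3, -1.5]
width: 0.781
grip_force: 46.3
```

```bash
python3 pos.py .6524 -.1709 .013 103.2
```

```text
[ 0.6548 -0.1699  0.0265] yang 103.16 0.7805180165044759 [ 0.1  0.3 -1.5]
cmd dx,dy,dz [ 0.0026 -0.0004  0.0135] roll -0.04
```

Request:
step_arm(commands=[{"fingers": 1, "dx": 0.0015, "dy": -0.0003, "dz": 0.004, "roll": 0}, {"fingers": 1, "dx": 0.0015, "dy": -0.0003, "dz": 0.007, "roll": 0}, {"fingers": 1, "dx": 0.0015, "dy": -0.0003, "dz": 0.009, "roll": 0}, {"fingers": 1, "dx": 0.0015, "dy": -0.0003, "dz": 0.011, "roll": 0}, {"fingers": 1, "dx": 0.0015, "dy": -0.0003, "dz": 0.012, "roll": 0}, {"fingers": 1, "dx": 0.0015, "dy": -0.0003, "dz": 0.0125, "roll": 0}])

```text
time: 27.95
tool_pos: [0.6517, -0.1701, 0.0131]
tcp_rot: [0.36, -3.12, -0.0]
wrist_force: [-4.8, 0.6, 9.4]
width: 0.781
grip_force: 47.5
```

Request:
step_arm(commands=[{"fingers": 0, "dx": 0, "dy": 0, "dz": 0, "roll": 0}, {"fingers": -0.6, "dx": 0, "dy": 0, "dz": 0, "roll": 0}, {"fingers": -1, "dx": 0, "dy": 0, "dz": 0, "roll": 0}, {"fingers": -1, "dx": 0, "dy": 0, "dz": 0, "roll": 0}, {"fingers": -1, "dx": 0, "dy": 0, "dz": -0.05, "roll": 0}, {"fingers": -1, "dx": 0, "dy": 0, "dz": -0.1, "roll": 0}, {"fingers": -1, "dx": 0, "dy": 0, "dz": -0.16, "roll": 0}, {"fingers": -1, "dx": 0, "dy": 0, "dz": -0.2, "roll": 0}])

```text
time: 28.95
tool_pos: [0.6529, -0.1705, 0.2155]
tcp_rot: [-0.36, 3.117, -0.003]
wrist_force: [0.4, -0.8, 0.7]
width: 1.002
grip_force: 0.0
```

Run:
```python
from h import *
c=calibration("wrist");p,d=read_camera("wrist")
print(fit("wrist",p,c,.6524,-.1709,.030,*H["navy"],.1)); o=rectify("wrist",p,c,.6524,-.1709,.006,.12)
q,_=read_camera("scene");cv2.imwrite("pics/end.png",np.hstack([cv2.resize(o,(320,480)) if 0 else cv2.copyMakeBorder(cv2.resize(o,(260,260)),0,220,0,0,0),q[:,40:580]]))
```

```text
(array([ 651.6, -171.4]), array([127.4,  67.2]), 13.1)
```

View pics/end.png

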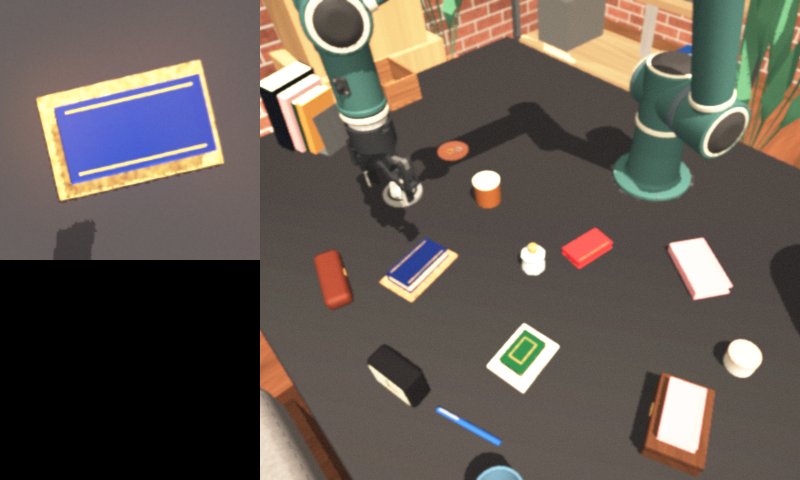

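The navy book is squared on the cork (420,268), the tin on the marble (523,355), the pink book on the box (685,415) and the case on the pad (403,192). The candle (487,188) and perfume (533,258) still stand. Handing in.

```bash
python3 -c "from workcell import *;print(finish_job())"
```

```text
the job is handed in; nothing more can be done
None
```

The pile is apart and the job handed in after about 29 s of the allowed 128 s: case on the pad, tin on the marble, pink book on the box and navy book on the cork, each within about 2 mm of centre by the wrist camera, the tin and books squared, and the candle and perfume untouched.

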